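# Show a test plug to the inspection camera

## Task

Two plugs sit in the sockets of the test fixture: pull the flat rectangular one straight up out of its socket against the sprung catch and carry it over the stack of black trays, without hitting the trays or anything on them. Finish holding it still above the window of the inspection camera, contact end down and upright, centred on the window with its long side along the window's long side, the contact end about 10 mm above the glass and never touching the camera. Do not put it down or let go: the job ends with the plug held hovering there, the round plug still in its socket and everything else left where it was.

Things in the scene. Friction and masses are not known exactly. Their poses are not given: they have to be found in the camera images.
- module: the flat rectangular plug to move, about 70 g. Origin: centre of its flat contact end (underside), z up. Grey stem 12 (x) x 30 (y) mm from z = 0 to 29 mm, black grip body 22 (x) x 40 (y) mm from z = 29 to 75 mm. Seated, the contact end is 11 mm above the table and the grip body rests on the fixture's top, 40 mm above the table. Its y axis is parallel to the fixture's
- grip (a point): where to grip the flat plug: 55 mm above its contact end, on its axis; same axes. Grip across the 22 mm (x). A sprung catch in the socket holds a ridge on the stem: pulling straight up takes about 4 to 8 N within the first 6 mm, then it is loose; raised 29 mm, the stem is clear of the socket
- round_plug: the other plug, in the other socket, to be left alone: the same stem (origin at the centre of its contact end), with a black round grip 34 mm in diameter from z = 29 to 65 mm
- fixture: aluminium test fixture block, 100 (x) x 170 (y) x 40 (z) mm, fixed to the table, at the left or the right of the trays; origin at the centre of its underside. The two sockets lie at x = 0, y = -40 and +40 mm in its frame, in its top; either may hold the flat plug
- camera: upward-looking inspection camera, a white box 130 (x) x 150 (y) x 60 (z) mm fixed to the table on the other side of the trays from the fixture; origin at the centre of its underside. Its top is flat
- window (a point): centre of the glass window, flush in the camera's top (60 mm above the table), 20 mm from the camera's centre towards its -x side. The window is 28 mm along the camera's x and 46 mm along its y (its long side), in a black surround 44 x 62 mm; this point's axes are the camera's
- trays: stack of black component trays, 322 (x) x 136 (y) x 66 (z) mm, fixed on the table between the fixture and the camera, with its long side pointing away from the robot; origin at the centre of its underside
- carrier_box: grey lidded box 61 x 46 x 28 mm lying on the trays (its top 94 mm above the table), origin at the centre of its underside; leave alone
- tape_roll: yellow ring 56 mm across, 18 mm high, lying on the trays, origin at the centre of its underside; leave alone
- lens_cap: black disc 40 mm across, 12 mm high, lying on the camera's top behind the window (its top 72 mm above the table), origin at the centre of its underside; leave alone
- wash_bottle: white bottle 60 mm across, 150 mm high, standing at the left of the bench, origin at the centre of its underside; leave alone
- jar: small jar 50 mm across, 50 mm high, at the left of the bench, origin at the centre of its underside; leave alone
- tweezers: flat steel tweezers 123 mm long (x), 4 mm thick, lying at the right of the bench; leave alone
- screwdriver: screwdriver 170 mm long (x), lying at the right of the bench; leave alone
Mind the look-alikes: they are no part of the job. Leave any pink or turquoise look-alike of the fixture alone.

How it is judged:
On the way, in this order (a step that is already met when the one before it is completed fails the run):
1. the flat plug is pulled clear up out of its socket (contact end at least 5 mm above the fixture's top) while gripped (z of module in the frame of fixture above 0.045 m and contact force between module and the fingers above 0.5 N), for 0.05 s.
2. the flat plug passes above the stack of trays (x of module in the frame of trays between -0.161 and 0.161 m and y of module in the frame of trays between -0.068 and 0.068 m and z of module in the frame of trays above 0.066 m).
At the end, for the whole second after the job is handed in: The flat plug is held in the fingers only, still: its contact end within 8 mm of the window's centre sideways and 3 to 18 mm above the glass, upright within 0.12 rad, its long side within 0.14 rad of the window's; the round plug still seated (raised under 5 mm) (horizontal distance between module and window below 0.008 m and z of module in the frame of window between 0.003 and 0.018 m and angle between the y axis of module and the y axis of camera, either way round below 0.14 rad and angle between module's own z axis and vertical below 0.12 rad and linear speed of module below 0.01 m/s and contact force between module and the fingers above 0.5 N and contact force between module and camera below 0.05 N and contact force between module and lens_cap below 0.05 N and z of round_plug in the frame of fixture below 0.016 m); the arm keeps its last pose, push and grip.
It fails at once if the plug or the robot touches the inspection camera (over 0.5 N) (contact force between any of module, the fingers, the arm and camera above 0.5 N).
It fails at once if the plug or the robot hits the trays (over 1 N) (contact force between any of module, the fingers, the arm and trays above 1 N).
It fails at once if another thing is moved more than 15 mm from its place (distance of any of round_plug, lens_cap, carrier_box, tape_roll, wash_bottle, jar, tweezers, screwdriver from where it was at the start of the episode above 0.015 m).
It also fails if it takes over 42 s, if anything falls off the work surface, if the arm or the gripper's body presses on something with over 40 N, if the wrist force passes 120 N, or if a joint passes its speed limit or range.

## Robot

A 7-joint arm with a two-finger parallel gripper is mounted at the origin on the work surface. World frame = base frame: x ahead of the robot, y to its left, z up, the work surface at z = 0. Lengths are in m, angles in rad, forces in N, time in s.
With the tool pointing down it reaches from about 0.425 to 0.925 m from the base axis. Payload 6.8 kg.
Tool frame: the origin (TCP) lies on the front face of the gripper's body, between the roots of the fingers; the fingertips stand 73 mm ahead of it and the grasp point (between the pads) lies 54 mm ahead of it; z points along the fingers, y is the line along which they close (so a half turn about z gives the same grasp; the last joint's range is limited). The gripper opens to 85 mm and grips with 20 to 120 N. Pads are 22 mm wide; open, the fingers measure 114 mm over their backs; the gripper's body (76 mm by 85 mm) begins 54 mm behind the grasp point. The pads swing forward as they close: fully open they stand 13 mm farther back than shut.
Start: joints at [-1.256, 0.477, 0.022, 1.555, -0.011, 1.109, -0.083], TCP at [0.277, 0.616, 0.304] pointing down, gripper open.
Joint ranges: [-2.96, 2.96], [-0.34, 2.1], [-1.41, 1.46], [0.24, 2.44], [-1.37, 4.51], [0.17, 1.92], [-2.96, 2.96]. Speed limits (rad/s): [2.39, 2.39, 3.14, 3.14, 3.14, 3.14, 3.14].

## Interface

Orientations are given as a unit quaternion [w, x, y, z].
In Python, from station import bot, optics gives the robot as it stands.
- The arm moves only by the tool drive_tool, never from a script. Its argument "deltas" is a list of rows, each an object with "gripper": the closure in counts, from 0 (fully open) to 255 (shut); "offset": the shift along the tool's x, y, z in units of 1000 mm (1.0 is 1000 mm), a list of three; "angular": the turn, a rotation vector about the tool's x, y, z in units of 45 degrees (1.0 is 45 degrees), a list of three. In form: [{"gripper": gripper, "offset": [dx, dy, dz], "angular": [rx, ry, rz]}, ...]. A call has 1 to 5 rows; each row is the pose to reach, as a shift and turn from the pose commanded when the call began, along the tool's axes at that moment; what a row does not reach only later rows make up. A row lasts 1/10 s, in which the tool goes at most 50 mm and 8.59 degrees, less where a joint would pass 70% of its speed; a pose out of reach is approached as far as the arm can. A call with a number of a shift or a turn outside -1 to 1 is refused whole. A call with a gripper value outside its range is refused whole. The fingers move at their own pace and stop on an object; "grip_force" is the grip in N (left out, the last holds). Time passes only in rows, so rows that repeat a pose let the fingers close. It gives the time, the measured TCP pose, the force, the opening and the grip force at its end, in the units of the state.
- bot.get_obs(): the state, without advancing time (a new reading comes with each control period).
- optics.read_camera(name): name is "scene" or "top" or "wrist"; returns the picture (480x640x3 uint8, blue, green, red); there is no depth.
- optics.camera_model(name): a dict with "fx", "fy", "cx", "cy" (pixels), "cam_to_world" (4x4, takes a point from camera to world coordinates). Camera axes: x right, y up, looking along -z (the intrinsics and any distortion apply to the point x, -y, -z); pixel columns grow to the right and rows downward; lengths in m; the calibration is good to about 2 mm. A picture is of the moment at which its call begins: read the wrist's pose just before it. camera_model takes no time and is no camera call; for the wrist camera it gives the pose at the moment of the call.
- bot.hand_in(): hands the job in; it is judged then, once.
The state is a dict: "t": time; "q": joint angles; "joint_vel": joint speeds; "joint_torque": joint torques, N m; "eef_pos": TCP position; "tool_rot": TCP orientation; "contact_force": force on the tool from outside, world axes, zero at the start; "torque": the same for the moment, N m; "gripper_width": opening from 0.0 (shut) to 1.0 (fully open); "grasp_force": force on a finger pad.
Only numpy, scipy, OpenCV 4.12 (cv2) and the standard library are available. Lean on these libraries where they do the work, as an engineer would, in place of code of your own. Each camera call takes 0.05 s, during which the arm holds its last target. There are 200 camera calls.

## Working session

There is one attempt and no reset: what is moved stays moved. The work goes in short steps, Python scripts to look and compute and a tool call to move; the robot and the scene stay as the last step left them, time stands still between calls to the robot, and variables do not carry over. Pictures are saved under pics/ and viewed, at most 10 in all, crops included, and the job is handed in when it is done.

Besides the shell and the picture viewer there is one more tool, called after "Emit:" as name(argument=value, ...), one argument or row to a line, values as JSON. drive_tool: Moves the arm, as the interface text tells. Its arguments: {"type":"object","properties":{"deltas":{"type":"array"},"grip_force":{"type":"number"}},"required":["deltas"]}

```bash
mkdir -p pics; ls; cat > h.py <<'E'
import numpy as np, cv2
from station import bot, optics
def ray(m,u,v):
    T=np.array(m["cam_to_world"]); x=(u-m["cx"])/m["fx"]; y=(v-m["cy"])/m["fy"]
    d=np.array([x,-y,-1.0]); return T[:3,3],T[:3,:3]@d
def onplane(m,u,v,z):
    o,d=ray(m,u,v); return o+d*(z-o[2])/d[2]
def proj(m,p):
    T=np.linalg.inv(np.array(m["cam_to_world"])); c=T[:3,:3]@np.array(p)+T[:3,3]
    return m["cx"]+m["fx"]*c[0]/-c[2], m["cy"]-m["fy"]*c[1]/-c[2]
E
python3 - <<'E'
from h import *
print(bot.get_obs())
for n in("scene","top","wrist"):
    m=optics.camera_model(n); print(n,m)
    cv2.imwrite(f"pics/{n}0.png",optics.read_camera(n))
E
```

```text
pics
{'t': 0.0, 'q': array([-1.25609696,  0.47780282,  0.02233327,  1.55646806, -0.01148784,
        1.10925875, -0.08306887]), 'joint_vel': array([-3.54329801e-04, -5.38126778e-04,  5.36624918e-04, -1.00352281e-04,
       -1.95411462e-04,  7.07392012e-06, -4.40472876e-04]), 'joint_torque': array([-5.98123770e-04, -5.96440315e+01,  1.60748418e+00, -2.81208247e+01,
        1.24620635e-02,  9.02533997e-03, -7.05655950e-06]), 'eef_pos': array([0.27677845, 0.61514326, 0.30291662]), 'tool_rot': array([-1.19543370e-04,  2.09797390e-01,  9.77744464e-01, -8.96469174e-04]), 'contact_force': array([0.28130005, 0.27783747, 0.28247486]), 'torque': array([ 0.00539507, -0.03192084, -0.00660183]), 'grasp_force': 0.0, 'gripper_width': 0.9939210634651485}
scene {'fx': 447.1829271666086, 'fy': 447.1829271666086, 'cx': 319.3928618975389, 'cy': 237.17639238983304, 'cam_to_world': array([[ 0.17633182, -0.63098902,  0.75548656,  1.35481361],
       [ 0.98429025,  0.10606503, -0.14114854, -0.24710621],
       [ 0.00893247,  0.76850704,  0.63977898,  0.79459973],
       [ 0.        ,  0.        ,  0.        ,  1.        ]])}
top {'fx': 454.6952862913982, 'fy': 454.6952862913982, 'cx': 315.0386547761072, 'cy': 244.21174891920185, 'cam_to_world': array([[-0.00837345,  0.99769846, -0.06728789,  0.38258174],
       [-0.99988185, -0.00748634,  0.01342519, -0.07115075],
       [ 0.01289055,  0.06739236,  0.99764327,  1.63416314],
       [ 0.        ,  0.        ,  0.        ,  1.        ]])}
wrist {'fx': 384.8958855503773, 'fy': 384.8958855503773, 'cx': 320.71146751585894, 'cy': 237.8798573457559, 'cam_to_world': array([[ 0.4100261 , -0.87898589, -0.24343868,  0.21534142],
       [ 0.91207318,  0.39484307,  0.11055071,  0.64276518],
       [-0.00105244, -0.26736257,  0.96359543,  0.37363909],
       [ 0.        ,  0.        ,  0.        ,  1.        ]])}
```

View pics/top0.png

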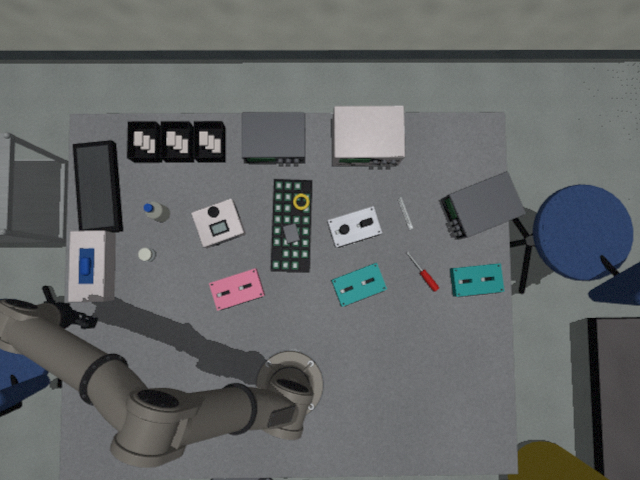

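View pics/scene0.png

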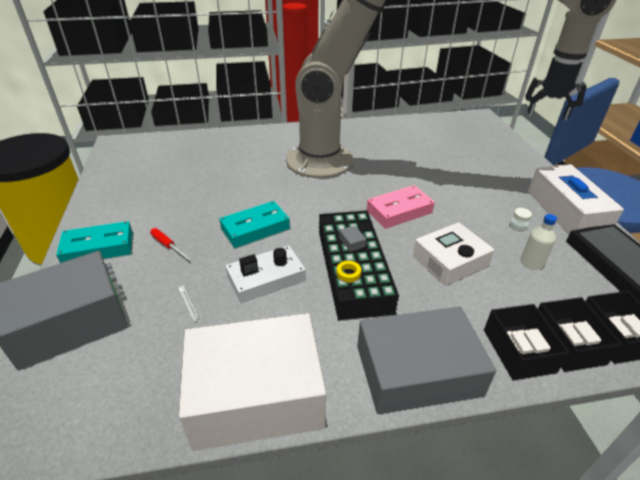

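The top view shows the fixture at about (355,227), with the flat plug at (366,222) and the round one at (344,229). The camera box is at (217,223) with its window at (219,228). The trays lie between them, with the grey box at (291,233) and the tape at (301,201).

```bash
python3 - <<'E'
from h import *
m=optics.camera_model("top"); im=cv2.imread("pics/top0.png"); g=cv2.cvtColor(im,cv2.COLOR_BGR2GRAY)
hsv=cv2.cvtColor(im,cv2.COLOR_BGR2HSV)
def comps(name,mask,roi,z,amin=20):
    x0,x1,y0,y1=roi; M=np.zeros_like(mask); M[y0:y1,x0:x1]=mask[y0:y1,x0:x1]
    for c in cv2.findContours(M,cv2.RETR_EXTERNAL,cv2.CHAIN_APPROX_NONE)[0]:
        if cv2.contourArea(c)<amin: continue
        w=np.array([onplane(m,*p,z)[:2] for p in c[:,0].astype(float)],np.float32)
        (cx,cy),s,a=cv2.minAreaRect(w*1000); print(name,np.round([cx,cy,*s,a],1),cv2.minAreaRect(c)[0])
w=((g>150)&(hsv[...,1]<50)).astype(np.uint8)*255
k=(g<60).astype(np.uint8)*255; k2=(g<90).astype(np.uint8)*255
comps("fix",w,(320,390,195,260),.04,300)
comps("cam",w,(185,250,190,255),.06,300)
comps("plugs",k,(330,380,210,245),.086,15)
comps("win",k2,(205,235,215,240),.06,30)
comps("cap",k2,(205,222,200,219),.072,10)
comps("tray",k,(265,318,172,280),.066,1000)
s=cv2.resize(im[190:260,180:390],None,fx=3.8,fy=3.8,interpolation=cv2.INTER_CUBIC); cv2.imwrite("pics/crop1.png",s)
E
```

```text
fix [ 553.4 -232.3  100.1  170.1   16.7] (354.47564697265625, 226.04595947265625)
cam [567.7 247.7 126.1 146.2  19.6] (216.92083740234375, 222.27828979492188)
plugs [ 538.5 -189.9   26.6   31.7   44.5] (343.5000305175781, 229.00003051757812)
plugs [ 561.7 -266.4   19.6   41.4   18. ] (365.7000427246094, 222.10000610351562)
win [549.3 241.6  41.5  59.6  19.8] (218.64962768554688, 227.53648376464844)
cap [605.5 259.   34.5  34.8  89.6] (213.0, 211.0)
tray [556.1 -10.  132.5 319.7  87.8] (291.0550231933594, 225.1834716796875)
```

View pics/crop1.png

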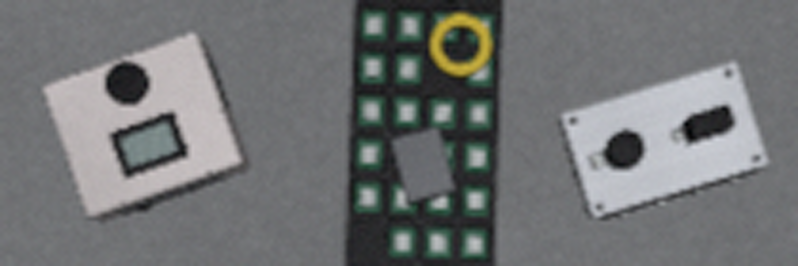

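The crop confirms the layout: flat plug at right in the fixture (crop 710,122), window at (150,145). The fixture centre is about (0.553,-0.232) with yaw 16.7°, and the window is at (0.549,0.241) with yaw 19.7°. I'll move over the fixture first.

Emit:
drive_tool(
  deltas=[
    {"gripper": 0, "offset": [-0.031, -0.034, 0], "angular": [0, 0, 0]},
    {"gripper": 0, "offset": [-0.062, -0.068, 0], "angular": [0, 0, 0.1]},
    {"gripper": 0, "offset": [-0.093, -0.102, 0], "angular": [0, 0, 0.2]},
    {"gripper": 0, "offset": [-0.124, -0.136, 0], "angular": [0, 0, 0.3]},
    {"gripper": 0, "offset": [-0.155, -0.17, 0], "angular": [0, 0, 0.4]},
  ],
)

```text
t: 0.65
eef_pos: [0.3488, 0.395, 0.3037]
tool_rot: [-0.0, 0.362, 0.932, -0.0]
contact_force: [0.4, -0.2, 0.6]
gripper_width: 0.999
grasp_force: 0.0
```

```bash
cat >> h.py <<'E'
from scipy.spatial.transform import Rotation as Ro
def goal(p,yaw):
    """offset and turn (45deg units) to put TCP at p, tool y at yaw deg, pointing down"""
    o=bot.get_obs(); R=Ro.from_quat(o["tool_rot"],scalar_first=True)
    a=np.radians(yaw); y=np.array([np.cos(a),np.sin(a),0]); z=np.array([0,0,-1.]); x=np.cross(y,z)
    T=Ro.from_matrix(np.c_[x,y,z])
    print("t",round(o["t"],2),"pos",o["eef_pos"].round(4),"width",round(o["gripper_width"],3),"F",o["contact_force"].round(1),"pad",round(o["grasp_force"],1))
    print("offset",R.inv().apply(np.array(p)-o["eef_pos"]).round(4),"ang",((R.inv()*T).as_rotvec()/(np.pi/4)).round(4))
E
python3 -c "
from h import *
goal([.565,-.27,.27],16.7)"
```

```text
t 0.65 pos [0.3488 0.395  0.3037] width 0.999 F [ 0.4 -0.2  0.6] pad 0.0
offset [-0.6081 -0.3452  0.0338] ang [-3.000e-04  0.000e+00  6.865e-01]
```

Emit:
drive_tool(
  deltas=[
    {"gripper": 0, "offset": [-0.04, -0.022, 0], "angular": [0, 0, 0.1]},
    {"gripper": 0, "offset": [-0.08, -0.045, 0], "angular": [0, 0, 0.2]},
    {"gripper": 0, "offset": [-0.12, -0.068, 0], "angular": [0, 0, 0.3]},
    {"gripper": 0, "offset": [-0.16, -0.09, 0], "angular": [0, 0, 0.4]},
    {"gripper": 0, "offset": [-0.2, -0.114, 0], "angular": [0, 0, 0.5]},
  ],
)

```text
t: 1.15
eef_pos: [0.4203, 0.1764, 0.304]
tool_rot: [-0.0, 0.537, 0.844, 0.0]
contact_force: [0.9, 0.1, 0.1]
gripper_width: 1.003
grasp_force: 0.0
```

```bash
python3 -c "
from h import *
goal([.565,-.27,.27],16.7)"
```

```text
t 1.15 pos [0.4203 0.1764 0.304 ] width 1.003 F [0.9 0.1 0.1] pad 0.0
offset [-0.4656 -0.0583  0.0338] ang [ 0.0005 -0.0004  0.1868]
```

Emit:
drive_tool(
  deltas=[
    {"gripper": 0, "offset": [-0.046, -0.006, 0], "angular": [0, 0, 0.037]},
    {"gripper": 0, "offset": [-0.093, -0.012, 0], "angular": [0, 0, 0.075]},
    {"gripper": 0, "offset": [-0.14, -0.018, 0], "angular": [0, 0, 0.112]},
    {"gripper": 0, "offset": [-0.187, -0.024, 0], "angular": [0, 0, 0.15]},
    {"gripper": 0, "offset": [-0.234, -0.03, 0], "angular": [0, 0, 0.187]},
  ],
)

```text
t: 1.65
eef_pos: [0.4929, -0.0481, 0.304]
tool_rot: [0.0, 0.596, 0.803, 0.0]
contact_force: [0.8, 0.9, 0.4]
gripper_width: 1.0
grasp_force: 0.0
```

```bash
python3 -c "
from h import *
goal([.565,-.27,.27],16.7)"
```

```text
t 1.65 pos [ 0.4929 -0.0481  0.304 ] width 1.0 F [0.8 0.9 0.4] pad 0.0
offset [-0.2332  0.0048  0.034 ] ang [ 0.0006 -0.0003  0.0024]
```

Emit:
drive_tool(
  deltas=[
    {"gripper": 0, "offset": [-0.047, 0.001, 0.007], "angular": [0, 0, 0]},
    {"gripper": 0, "offset": [-0.094, 0.002, 0.014], "angular": [0, 0, 0]},
    {"gripper": 0, "offset": [-0.14, 0.003, 0.02], "angular": [0, 0, 0]},
    {"gripper": 0, "offset": [-0.187, 0.004, 0.027], "angular": [0, 0, 0.002]},
    {"gripper": 0, "offset": [-0.233, 0.005, 0.034], "angular": [0, 0, 0.002]},
  ],
)

```text
t: 2.15
eef_pos: [0.5656, -0.2695, 0.2693]
tool_rot: [-0.0, 0.596, 0.803, 0.0]
contact_force: [0.8, 0.2, 0.8]
gripper_width: 1.003
grasp_force: 0.0
```

Emit:
drive_tool(
  deltas=[
    {"gripper": 0, "offset": [0, 0, 0], "angular": [0, 0, 0]},
    {"gripper": 0, "offset": [0, 0, 0], "angular": [0, 0, 0]},
  ],
)

```text
t: 2.35
eef_pos: [0.5646, -0.269, 0.2691]
tool_rot: [-0.001, 0.597, 0.802, -0.0]
contact_force: [0.3, 2.1, 0.2]
gripper_width: 0.999
grasp_force: 0.0
```

```bash
python3 - <<'E'
from h import *
goal([.565,-.27,.27],16.7)
m=optics.camera_model("wrist"); cv2.imwrite("pics/w1.png",optics.read_camera("wrist"))
print({k:np.array(v).round(5).tolist() for k,v in m.items()})
a=np.radians(16.7);R=np.array([[np.cos(a),-np.sin(a)],[np.sin(a),np.cos(a)]])
for p in [(11,20),(11,-20),(-11,-20),(-11,20)]:
    print(np.round(proj(m,[*(R@np.array(p)/1000+[.565,-.2706]),.086])))
E
```

```text
t 2.35 pos [ 0.5646 -0.269   0.2691] width 0.999 F [0.3 2.1 0.2] pad 0.0
offset [-0.0011  0.     -0.0009] ang [-0.002  -0.0005 -0.0016]
{'fx': 384.89589, 'fy': 384.89589, 'cx': 320.71147, 'cy': 237.87986, 'cam_to_world': [[0.9581, -0.27642, -0.07509, 0.54563], [0.28644, 0.92334, 0.25573, -0.20441], [-0.00135, -0.26652, 0.96383, 0.33974], [0.0, 0.0, 0.0, 1.0]]}
[337. 207.]
[336. 264.]
[305. 264.]
[304. 207.]
```

View pics/w1.png

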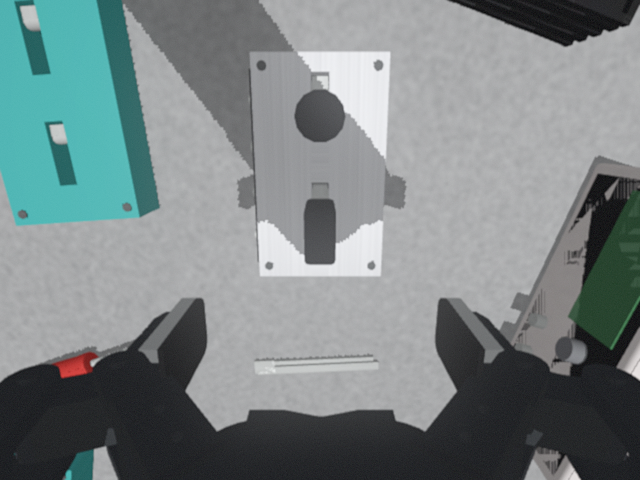

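The wrist view shows the flat plug's top at columns 304–336, rows ~200–264. This agrees with the projected prediction, so I'll descend to grip.

Emit:
drive_tool(
  deltas=[
    {"gripper": 0, "offset": [-0.001, 0, 0.035], "angular": [0, 0, 0]},
    {"gripper": 0, "offset": [-0.001, 0, 0.07], "angular": [0, 0, 0]},
    {"gripper": 0, "offset": [-0.001, 0, 0.105], "angular": [0, 0, 0]},
    {"gripper": 0, "offset": [-0.001, 0, 0.135], "angular": [0, 0, 0]},
    {"gripper": 0, "offset": [-0.001, 0, 0.149], "angular": [0, 0, 0]},
  ],
)

```text
t: 2.9
eef_pos: [0.5647, -0.2657, 0.1185]
tool_rot: [-0.002, 0.595, 0.804, 0.0]
contact_force: [0.4, 0.0, 0.1]
gripper_width: 1.0
grasp_force: 0.0
```

Emit:
drive_tool(
  deltas=[
    {"gripper": 100, "offset": [0, 0, 0], "angular": [0, 0, 0]},
    {"gripper": 150, "offset": [0, 0, 0], "angular": [0, 0, 0]},
    {"gripper": 255, "offset": [0, 0, 0], "angular": [0, 0, 0]},
    {"gripper": 255, "offset": [0, 0, 0], "angular": [0, 0, 0]},
    {"gripper": 255, "offset": [0, 0, 0], "angular": [0, 0, 0]},
  ],
  grip_force=50,
)

```text
t: 3.4
eef_pos: [0.5649, -0.2697, 0.1223]
tool_rot: [0.0, 0.597, 0.802, -0.0]
contact_force: [-4.0, -0.1, 6.7]
gripper_width: 0.252
grasp_force: 49.2
```

Emit:
drive_tool(
  deltas=[
    {"gripper": 255, "offset": [0, 0, 0], "angular": [0, 0, 0]},
    {"gripper": 255, "offset": [0, 0, 0], "angular": [0, 0, 0]},
    {"gripper": 255, "offset": [0, 0, 0], "angular": [0, 0, 0]},
    {"gripper": 255, "offset": [0, 0, 0], "angular": [0, 0, 0]},
  ],
)

```text
t: 3.8
eef_pos: [0.565, -0.2697, 0.1224]
tool_rot: [0.0, 0.597, 0.802, -0.0]
contact_force: [-3.9, -0.2, 7.2]
gripper_width: 0.253
grasp_force: 49.3
```

Emit:
drive_tool(
  deltas=[
    {"gripper": 255, "offset": [0, 0, -0.004], "angular": [0, 0, 0]},
    {"gripper": 255, "offset": [0, 0, -0.009], "angular": [0, 0, 0]},
    {"gripper": 255, "offset": [0, 0, -0.015], "angular": [0, 0, 0]},
    {"gripper": 255, "offset": [0, 0, -0.022], "angular": [0, 0, 0]},
    {"gripper": 255, "offset": [0, 0, -0.03], "angular": [0, 0, 0]},
  ],
)

```text
t: 4.3
eef_pos: [0.565, -0.2682, 0.1513]
tool_rot: [-0.001, 0.596, 0.803, 0.0]
contact_force: [-1.6, -0.1, -0.8]
gripper_width: 0.252
grasp_force: 49.7
```

Emit:
drive_tool(
  deltas=[
    {"gripper": 255, "offset": [0, 0, -0.015], "angular": [0, 0, 0]},
    {"gripper": 255, "offset": [0, 0, -0.035], "angular": [0, 0, 0]},
    {"gripper": 255, "offset": [0, 0, -0.065], "angular": [0, 0, 0]},
    {"gripper": 255, "offset": [0, 0, -0.095], "angular": [0, 0, 0]},
    {"gripper": 255, "offset": [0, 0, -0.12], "angular": [0, 0, 0]},
  ],
)

```text
t: 4.8
eef_pos: [0.5663, -0.2684, 0.2741]
tool_rot: [0.001, 0.596, 0.803, 0.001]
contact_force: [0.5, 0.2, -0.1]
gripper_width: 0.255
grasp_force: 50.1
```

Emit:
drive_tool(
  deltas=[
    {"gripper": 255, "offset": [0, 0, 0], "angular": [0, 0, 0]},
    {"gripper": 255, "offset": [0, 0, 0], "angular": [0, 0, 0]},
  ],
)

```text
t: 5.0
eef_pos: [0.5661, -0.2683, 0.2722]
tool_rot: [0.001, 0.596, 0.803, 0.001]
contact_force: [-0.3, -1.0, 0.0]
gripper_width: 0.249
grasp_force: 50.1
```

```bash
python3 - <<'E'
from h import *
goal([.549,.2413,.265],19.7)
cv2.imwrite("pics/w2.png",optics.read_camera("wrist"))
cv2.imwrite("pics/s2.png",optics.read_camera("scene"))
a=cv2.imread("pics/s2.png")[170:330,190:350];b=cv2.imread("pics/w2.png")
cv2.imwrite("pics/v2.png",np.hstack([cv2.resize(a,(400,400)),cv2.resize(b,(400,300))[:, :].repeat(1,0) if 0 else cv2.copyMakeBorder(cv2.resize(b,(400,300)),0,100,0,0,cv2.BORDER_CONSTANT)]))
E
```

```text
t 5.0 pos [ 0.5661 -0.2683  0.2722] width 0.249 F [-0.3 -1.   0. ] pad 50.1
offset [0.4928 0.131  0.0073] ang [ 0.0032  0.0007 -0.0641]
```

View pics/v2.png

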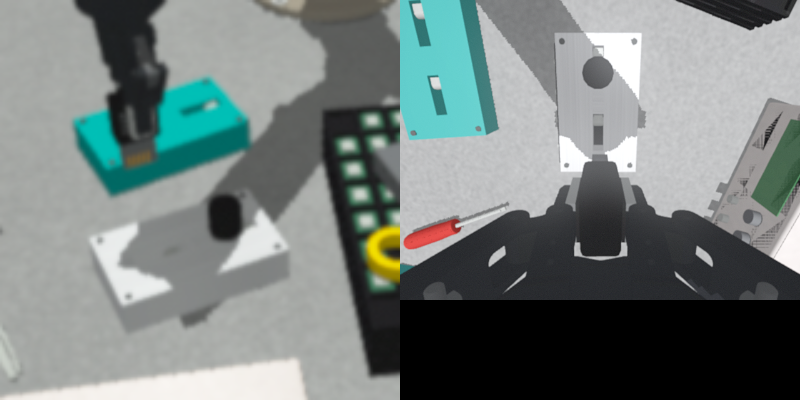

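The scene crop (left) shows the plug lifted in the fingers. The wrist view shows the socket empty and the round plug still seated. Now I'll carry it over.

Emit:
drive_tool(
  deltas=[
    {"gripper": 255, "offset": [0.02, 0.005, 0], "angular": [0, 0, 0]},
    {"gripper": 255, "offset": [0.055, 0.015, 0], "angular": [0, 0, 0]},
    {"gripper": 255, "offset": [0.095, 0.025, 0], "angular": [0, 0, 0]},
    {"gripper": 255, "offset": [0.135, 0.036, 0], "angular": [0, 0, 0]},
    {"gripper": 255, "offset": [0.175, 0.047, 0], "angular": [0, 0, 0]},
  ],
)

```text
t: 5.6
eef_pos: [0.5592, -0.0859, 0.2699]
tool_rot: [-0.001, 0.597, 0.803, -0.001]
contact_force: [0.2, 0.5, -0.5]
gripper_width: 0.25
grasp_force: 50.1
```

Emit:
drive_tool(
  deltas=[
    {"gripper": 255, "offset": [0.04, 0.01, 0], "angular": [0, 0, 0]},
    {"gripper": 255, "offset": [0.08, 0.021, 0], "angular": [0, 0, 0]},
    {"gripper": 255, "offset": [0.12, 0.032, 0], "angular": [0, 0, 0]},
    {"gripper": 255, "offset": [0.16, 0.042, 0], "angular": [0, 0, 0]},
    {"gripper": 255, "offset": [0.2, 0.053, 0], "angular": [0, 0, 0]},
  ],
)

```text
t: 6.1
eef_pos: [0.552, 0.1208, 0.2699]
tool_rot: [-0.001, 0.596, 0.803, -0.001]
contact_force: [2.0, -0.4, -0.8]
gripper_width: 0.253
grasp_force: 50.1
```

Emit:
drive_tool(
  deltas=[
    {"gripper": 255, "offset": [0.035, 0.009, 0], "angular": [0, 0, -0.02]},
    {"gripper": 255, "offset": [0.065, 0.017, 0], "angular": [0, 0, -0.04]},
    {"gripper": 255, "offset": [0.09, 0.024, 0], "angular": [0, 0, -0.064]},
    {"gripper": 255, "offset": [0.108, 0.029, 0], "angular": [0, 0, -0.064]},
    {"gripper": 255, "offset": [0.118, 0.031, 0], "angular": [0, 0, -0.064]},
  ],
)

```text
t: 6.6
eef_pos: [0.5484, 0.2426, 0.2703]
tool_rot: [-0.0, 0.576, 0.818, -0.0]
contact_force: [0.3, -0.8, -0.8]
gripper_width: 0.251
grasp_force: 50.1
```

Emit:
drive_tool(
  deltas=[
    {"gripper": 255, "offset": [0, 0, 0], "angular": [0, 0, 0]},
    {"gripper": 255, "offset": [0, 0, 0], "angular": [0, 0, 0]},
    {"gripper": 255, "offset": [0, 0, 0], "angular": [0, 0, 0]},
  ],
)

```text
t: 6.9
eef_pos: [0.549, 0.2391, 0.271]
tool_rot: [0.0, 0.577, 0.817, -0.0]
contact_force: [0.2, -0.7, -1.2]
gripper_width: 0.251
grasp_force: 50.1
```

```bash
python3 - <<'E'
from h import *
goal([.549,.2413,.1814],19.7)
b=optics.read_camera("wrist"); m=optics.camera_model("wrist"); a=optics.read_camera("scene"); cv2.imwrite("pics/w3.png",b);cv2.imwrite("pics/s3.png",a)
np.save("w3.npy",m["cam_to_world"])
a=a[170:310,380:520]
cv2.imwrite("pics/v3.png",np.hstack([cv2.resize(a,(300,300)),cv2.resize(b,(400,300))]))
E
```

```text
t 6.9 pos [0.549  0.2391 0.271 ] width 0.251 F [ 0.2 -0.7 -1.2] pad 50.1
offset [0.0021 0.0007 0.0896] ang [-0.0002  0.0008 -0.0046]
```

View pics/v3.png

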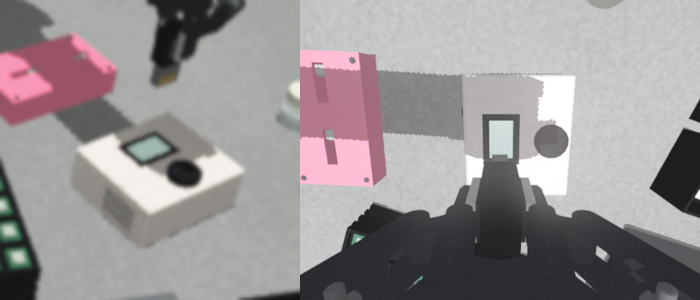

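The plug hovers upright over the camera, with the window at about (502,140) in the wrist half. I'll check the window position in the wrist image.

```bash
python3 - <<'E'
from h import *
m=optics.camera_model("wrist"); m["cam_to_world"]=np.load("w3.npy")
g=cv2.cvtColor(cv2.imread("pics/w3.png"),cv2.COLOR_BGR2GRAY).astype(int)
a=np.radians(19.7);R=np.array([[np.cos(a),-np.sin(a)],[np.sin(a),np.cos(a)]])
c=np.array([.549,.2413])
for p in [(14,23),(-14,23),(22,31),(-22,31)]: print(p,np.round(proj(m,[*(R@np.array(p)/1000+c),.06]),1))
def edges(l,s): d=np.diff(l); return [(s+i+.5,int(d[i])) for i in range(len(d)) if abs(d[i])>25]
for r in (200,215,230): print(r,edges(g[r,270:370],270))
for q in (315,322,330): print(q,edges(g[160:250,q],160))
# camera-frame coords of observed edge points
for nm,(u,v) in dict(L=(edges(g[215,270:300],270)[0][0],215),R=([e for e in edges(g[215,335:370],335)][-1][0],215),T=(322,edges(g[160:200,322],160)[0][0])).items():
    print(nm,u,v,(R.T@(onplane(m,u,v,.06)[:2]-c)*1000).round(1))
E
```

```text
(14, 23) [340.2 191.1]
(-14, 23) [302.1 191.2]
(22, 31) [351.3 180.1]
(-22, 31) [291.  180.3]
200 [(291.5, -43), (292.5, -36), (301.5, 65), (302.5, 51), (340.5, -56), (341.5, -50), (350.5, 40), (351.5, 37)]
215 [(291.5, -45), (292.5, -42), (301.5, 58), (302.5, 60), (339.5, -33), (340.5, -57), (341.5, -36), (350.5, 46)]
230 [(291.5, -35), (292.5, -45), (301.5, 50), (302.5, 69), (339.5, -43), (340.5, -59), (349.5, 33), (350.5, 47)]
315 [(181.5, -34), (182.5, -48), (191.5, 48), (192.5, 74), (246.5, -37), (247.5, -40)]
322 [(181.5, -33), (182.5, -48), (191.5, 45), (192.5, 73), (246.5, -39), (247.5, -38)]
330 [(181.5, -33), (182.5, -48), (191.5, 45), (192.5, 76), (246.5, -38), (247.5, -40)]
L 291.5 215 [-22.2   5.2]
R 350.5 215 [21.8  5. ]
T 322 181.5 [ 0.6 30. ]
```

Agreement is within 1 mm, so I'll descend gently.

Emit:
drive_tool(
  deltas=[
    {"gripper": 255, "offset": [0.002, 0.001, 0.02], "angular": [0, 0, 0]},
    {"gripper": 255, "offset": [0.002, 0.001, 0.04], "angular": [0, 0, 0]},
    {"gripper": 255, "offset": [0.002, 0.001, 0.06], "angular": [0, 0, 0]},
    {"gripper": 255, "offset": [0.002, 0.001, 0.075], "angular": [0, 0, 0]},
    {"gripper": 255, "offset": [0.002, 0.001, 0.082], "angular": [0, 0, 0]},
  ],
)

```text
t: 7.5
eef_pos: [0.5485, 0.2426, 0.1876]
tool_rot: [-0.0, 0.576, 0.817, -0.001]
contact_force: [-0.8, -0.3, -0.5]
gripper_width: 0.254
grasp_force: 50.1
```

Emit:
drive_tool(
  deltas=[
    {"gripper": 255, "offset": [0, 0, 0.003], "angular": [0, 0, 0]},
    {"gripper": 255, "offset": [0, 0, 0.006], "angular": [0, 0, 0]},
    {"gripper": 255, "offset": [0, 0, 0.006], "angular": [0, 0, 0]},
    {"gripper": 255, "offset": [0, 0, 0.006], "angular": [0, 0, 0]},
    {"gripper": 255, "offset": [0, 0, 0.006], "angular": [0, 0, 0]},
  ],
)

```text
t: 8.0
eef_pos: [0.5492, 0.2434, 0.1834]
tool_rot: [0.0, 0.576, 0.817, 0.0]
contact_force: [-0.1, 0.2, -0.1]
gripper_width: 0.253
grasp_force: 50.1
```

```bash
python3 - <<'E'
from h import *
goal([.5492,.2415,.1814],19.7)
m=optics.camera_model("scene"); a=optics.read_camera("scene"); cv2.imwrite("pics/s4.png",a)
al=np.radians(19.7);R=np.array([[np.cos(al),-np.sin(al)],[np.sin(al),np.cos(al)]])
o=np.array([400,190]);k=6
c=cv2.resize(a[190:290,400:520],None,fx=k,fy=k,interpolation=cv2.INTER_CUBIC)
for z,col in((.07,(0,0,255)),(.099,(255,0,0))):
  for p in [(6,15),(6,-15),(-6,15)]:
    q=(np.array(proj(m,[*(R@np.array(p)/1000+[.5492,.2408]),z]))-o)*k; cv2.circle(c,tuple(int(v) for v in q),3,col,-1)
cv2.imwrite("pics/v4.png",c)
E
```

```text
t 8.0 pos [0.5492 0.2434 0.1834] width 0.253 F [-0.1  0.2 -0.1] pad 50.1
offset [-0.0018 -0.0006  0.002 ] ang [ 0.0012 -0.0004 -0.0011]
```

View pics/v4.png

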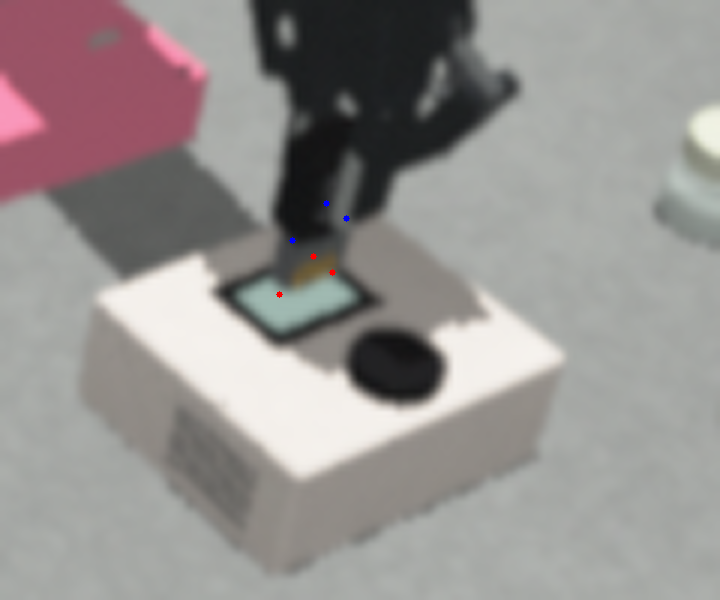

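The plug is upright over the window, with its contact end (285–338, ~275) about 12 mm above the glass. It is ~2 mm to the +y side, so I'll make a small trim and then check.

Emit:
drive_tool(
  deltas=[
    {"gripper": 255, "offset": [-0.001, 0, 0.001], "angular": [0, 0, 0]},
    {"gripper": 255, "offset": [-0.0015, 0, 0.001], "angular": [0, 0, 0]},
    {"gripper": 255, "offset": [-0.0015, 0, 0.001], "angular": [0, 0, 0]},
    {"gripper": 255, "offset": [-0.0015, 0, 0.001], "angular": [0, 0, 0]},
    {"gripper": 255, "offset": [-0.0015, 0, 0.001], "angular": [0, 0, 0]},
  ],
)

```text
t: 8.55
eef_pos: [0.5494, 0.2419, 0.1819]
tool_rot: [-0.0, 0.576, 0.817, 0.0]
contact_force: [-0.2, -0.8, -1.2]
gripper_width: 0.248
grasp_force: 50.1
```

Emit:
drive_tool(
  deltas=[
    {"gripper": 255, "offset": [0, 0, 0], "angular": [0, 0, 0]},
    {"gripper": 255, "offset": [0, 0, 0], "angular": [0, 0, 0]},
    {"gripper": 255, "offset": [0, 0, 0], "angular": [0, 0, 0]},
    {"gripper": 255, "offset": [0, 0, 0], "angular": [0, 0, 0]},
    {"gripper": 255, "offset": [0, 0, 0], "angular": [0, 0, 0]},
  ],
)

```text
t: 9.05
eef_pos: [0.5494, 0.2419, 0.1819]
tool_rot: [-0.0, 0.576, 0.817, -0.0]
contact_force: [0.7, 0.3, -0.9]
gripper_width: 0.254
grasp_force: 50.1
```

```bash
python3 - <<'E'
from h import *
goal([.5492,.2415,.1814],19.7)
print(np.abs(bot.get_obs()["joint_vel"]).max())
print(bot.hand_in())
E
```

```text
t 9.05 pos [0.5494 0.2419 0.1819] width 0.254 F [ 0.7  0.3 -0.9] pad 50.1
offset [-0.0003 -0.0003  0.0005] ang [-0.     -0.     -0.0011]
0.0012319726087035073
the job is handed in; nothing more can be done
None
```

I handed the job in at about 9 s with the flat plug held still and upright, centred over the window by my measurements (within about 1 mm), its contact end about 10 mm above the glass; the hand-in call returned no verdict.

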